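Reverse the row of component modules

ROBOT

A 7-joint arm with a two-finger parallel gripper is mounted at the origin on the work surface. World frame = base frame: x ahead of the robot, y to its left, z up, the work surface at z = 0. Lengths are in m, angles in rad, forces in N, time in s.
With the tool pointing down it reaches from about 0.35 to 0.9 m from the base axis. Payload 8.1 kg.
Tool frame: the origin (TCP) lies between the finger pads; the fingertips stand 11 mm ahead of it and the grasp point (between the pads) lies 8 mm behind it; z points along the fingers, y is the line along which they close (so a half turn about z gives the same grasp; the last joint's range is limited). The gripper opens to 92 mm and grips with 3 to 60 N. Pads are 19 mm wide; open, the fingers measure 130 mm over their backs; the gripper's body (75 mm by 190 mm) begins 47 mm behind the grasp point.
Start: joints at [-1.387, 0.434, 0.025, 1.573, -0.012, 1.134, -0.075], TCP at [0.177, 0.599, 0.238] pointing down, gripper open.
Joint ranges: [-2.62, 2.62], [-0.44, 2.09], [-1.27, 1.32], [0.08, 2.57], [-1.32, 4.46], [0.12, 2], [-2.74, 2.74]. Speed limits (rad/s): [2.22, 2.22, 3.01, 3.01, 3.14, 3.14, 3.14].

INTERFACE

Orientations are given as a rotation vector (axis times angle).
In Python, from cell import observe, get_image, camera_params, sign_off gives the robot as it stands.
- The arm moves only by the shell command python3 -m pendant 'ROWS' [FORCE]. ROWS is JSON, one flat list of numbers, 7 for each row, row after row: the shift along the tool's x, y, z in m, then the turn, a rotation vector about the tool's x, y, z in rad, then the finger opening in m, from 0 to 0.0918. In form: [dx, dy, dz, rx, ry, rz, jaw, dx, dy, dz, rx, ry, rz, jaw, ...]. A call has 1 to 10 rows; each row shifts and turns the commanded pose from where the row before left it, along the tool's axes as they then stand; what a row does not reach is not made up. A row lasts 1/8 s, in which the tool goes at most 62.5 mm and 10.7 degrees, less where a joint would pass 70% of its speed; a pose out of reach is approached as far as the arm can. A call is refused whole if a number of a shift passes 0.0625 or a number of a turn 0.188, either way. A call with a gripper value outside its range is refused whole. The fingers move at their own pace and stop on an object; FORCE is the grip in N (left out, the last holds). Time passes only in rows, so rows that do not move let the fingers close. It gives the time, the measured TCP pose, the force, the opening and the grip force at its end, in the units of the state.
- observe(): the state, without advancing time (a new reading comes with each control period).
- get_image(name): name is "scene" or "top" or "wrist"; returns the picture (400x640x3 uint8, red, green, blue); there is no depth.
- camera_params(name): a dict with "intrinsics" (3x3 intrinsics, pixels), "eye" and "rotation" of the camera in the world; the wrist camera has in their place "T_tool_cam" (4x4, takes a point from camera to tool coordinates, whose origin is the TCP and whose axes are the flange's). Camera axes: x right, y down, z forward; pixel columns grow to the right and rows downward; lengths in m; the calibration is good to about 2 mm. A picture is of the moment at which its call begins: read the wrist's pose just before it. camera_params takes no time and is no camera call.
- sign_off(): hands the job in; it is judged then, once.
The state is a dict: "clock": time; "joints": joint angles; "dq": joint speeds; "joint_efforts": joint torques, N m; "position": TCP position; "ee_rot": TCP orientation; "force": force on the tool from outside, world axes, zero at the start; "ft_torque": the same for the moment, N m; "width": opening from 0.0 (shut) to 1.0 (fully open); "gripper_force": force on a finger pad.
Only numpy, scipy, OpenCV 4.12 (cv2) and the standard library are available. Lean on these libraries where they do the work, as an engineer would, in place of code of your own. Each camera call takes 0.05 s, during which the arm holds its last target. There are 200 camera calls.

TASK

Move the four plug-in component modules from the wooden storage rack to the steel test rack, one to each place, in the reverse order: the module nearest the robot in the storage rack goes to the place farthest from the robot, the second nearest to the second farthest, and so on. Keep them upright, set each down gently and square in the middle of its place between two dividers, and let go.

Things in the scene. Friction and masses are not known exactly. Their poses are not given: they have to be found in the camera images.
- capacitor: Loose module, 80 to 130 g: grey base block 34 (its x) x 40 (its y) x 30 mm high, gripped by its y sides (40 mm apart), carrying an upright aluminium capacitor can, 24 across, reaching 70 above the underside (the tallest module). Origin: centre of the base's underside, z up. It starts upright in the storage rack, axes within 0.06 rad of the rack's.
- coil: Loose module, 80 to 130 g: grey base block 34 (its x) x 40 (its y) x 30 mm high, gripped by its y sides (40 mm apart), carrying a copper coil lying on its side between two square black 24 x 24 flanges, top at 54 above the underside. Origin: centre of the base's underside, z up. It starts upright in the storage rack, axes within 0.06 rad of the rack's.
- transformer: Loose module, 80 to 130 g: grey base block 34 (its x) x 40 (its y) x 30 mm high, gripped by its y sides (40 mm apart), carrying a dark steel transformer core 18 x 36 with a brass-coloured winding through it, top at 58 above the underside. Origin: centre of the base's underside, z up. It starts upright in the storage rack, axes within 0.06 rad of the rack's.
- dial: Loose module, 80 to 130 g: grey base block 34 (its x) x 40 (its y) x 30 mm high, gripped by its y sides (40 mm apart), carrying a round black dial knob, 28 across, with a white pointer line, top at 47 above the underside (the lowest module). Origin: centre of the base's underside, z up. It starts upright in the storage rack, axes within 0.06 rad of the rack's.
- socket_capacitor: Fixed white socket plate on the storage rack, in which the capacitor module stands at the start; all four look alike. 52 (x, along the row) x 66 (y) x 5 mm thick, a 3 mm lip rising to 10 at each x end, y sides open. Origin: centre of its underside, 10 mm above the table; the module's underside rests 5 above it.
- socket_coil: Fixed white socket plate on the storage rack, in which the coil module stands at the start; all four look alike. 52 (x, along the row) x 66 (y) x 5 mm thick, a 3 mm lip rising to 10 at each x end, y sides open. Origin: centre of its underside, 10 mm above the table; the module's underside rests 5 above it.
- socket_transformer: Fixed white socket plate on the storage rack, in which the transformer module stands at the start; all four look alike. 52 (x, along the row) x 66 (y) x 5 mm thick, a 3 mm lip rising to 10 at each x end, y sides open. Origin: centre of its underside, 10 mm above the table; the module's underside rests 5 above it.
- socket_dial: Fixed white socket plate on the storage rack, in which the dial module stands at the start; all four look alike. 52 (x, along the row) x 66 (y) x 5 mm thick, a 3 mm lip rising to 10 at each x end, y sides open. Origin: centre of its underside, 10 mm above the table; the module's underside rests 5 above it.
- storage_rack: Fixed pale wooden board 262 (its x) x 92 (y) x 10 mm high carrying the four sockets in a row along its x axis, at x = -87, -29, 29, 87. Its x axis points away from the robot (within 0.2 rad). Origin: centre of its underside, on the table. It is left or right of the test rack.
- test_rack: Fixed dark steel board 244 (its x) x 72 (y) x 10 mm high with five aluminium dividers across it, 4 thick, 64 wide, tops 30 above the table. The four empty places between them, centres at x = -87, -29, 29, 87, y = 0, are 54 long, open at the y sides, floor at 10. Its x axis points away from the robot (within 0.2 rad). Origin: centre of its underside, on the table.
There are look-alikes about, which are no part of the job. What is shaped like the transformer but pink is not meant.

How it is judged:
By the outcome, as a careful person would: the job done as asked, in the order asked, and still so for the second after the job is handed in, with the robot touching nothing.
It also fails if it takes over 99 s, if anything falls off the work surface, if the arm or the gripper's body presses on something with over 40 N, if the wrist force passes 120 N, or if a joint passes its speed limit or range.

## Working session

There is one attempt and no reset: what is moved stays moved. The work goes in short steps, Python scripts to look and compute and a shell command to move; the robot and the scene stay as the last step left them, time stands still between calls to the robot, and variables do not carry over. Pictures are saved under pics/ and viewed, at most 14 in all, crops included, and the job is handed in when it is done.

```bash
mkdir -p pics; ls; python3 - <<'E'
from cell import *
import cv2,json
import numpy as np
np.set_printoptions(precision=4,suppress=True)
for n in("top","scene"):
    cv2.imwrite(f"pics/{n}0.png",get_image(n)[:,:,::-1]); print(n,camera_params(n))
print(camera_params("wrist")); print(observe())
E
```

```text
pics
top {'intrinsics': array([[514.3676,   0.    , 321.5564],
       [  0.    , 514.3676, 203.6657],
       [  0.    ,   0.    ,   1.    ]]), 'eye': array([ 0.4571, -0.0356,  0.9709]), 'rotation': array([-2.1884,  2.1643, -0.1277])}
scene {'intrinsics': array([[465.5491,   0.    , 319.0911],
       [  0.    , 465.5491, 200.8833],
       [  0.    ,   0.    ,   1.    ]]), 'eye': array([ 0.969 , -0.5403,  0.5185]), 'rotation': array([-2.1037, -0.725 ,  0.3903])}
{'intrinsics': array([[304.059 ,   0.    , 320.911 ],
       [  0.    , 304.059 , 196.9133],
       [  0.    ,   0.    ,   1.    ]]), 'T_tool_cam': array([[ 0.0006, -0.954 , -0.2999,  0.081 ],
       [ 1.    ,  0.0008, -0.0004,  0.0001],
       [ 0.0006, -0.2999,  0.954 , -0.1456],
       [ 0.    ,  0.    ,  0.    ,  1.    ]])}
{'clock': 0.1, 'joints': array([-1.3867,  0.4352,  0.025 ,  1.574 , -0.0116,  1.134 , -0.0751]), 'dq': array([-0.0001, -0.004 ,  0.0012, -0.0014, -0.0008, -0.0008,  0.0033]), 'joint_efforts': array([  0.0043, -66.9116,   0.9886, -31.5145,  -0.0604,   0.0375,
         0.    ]), 'position': array([0.1767, 0.599 , 0.237 ]), 'ee_rot': array([-0.4489, -3.1093,  0.0023]), 'force': array([-0.27  , -0.6059,  0.7969]), 'ft_torque': array([-0.0574, -0.0011,  0.0288]), 'gripper_force': 0.0, 'width': 1.0003603944915755}
```

View pics/top0.png

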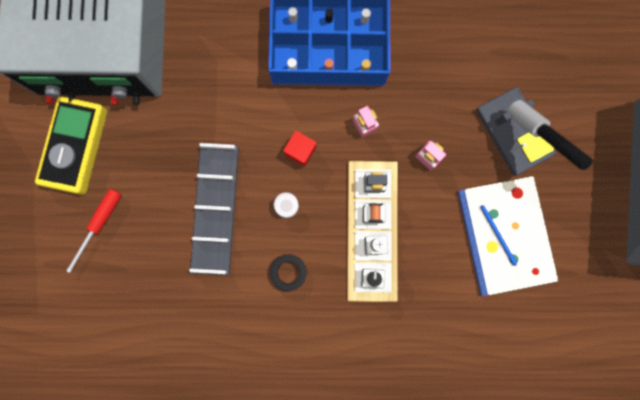

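View pics/scene0.png

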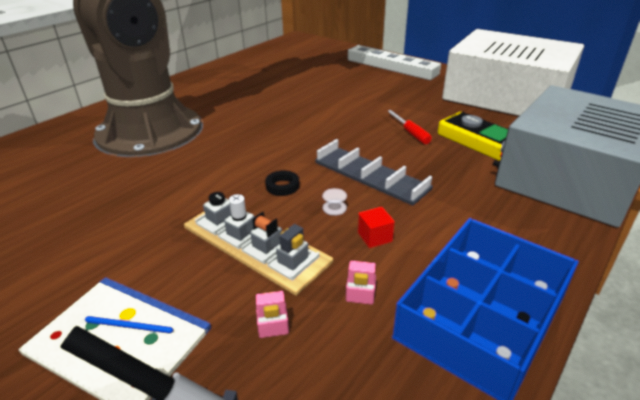

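The modules in the storage rack, nearest the robot first, are the dial (375,278), capacitor (375,245), coil (374,213) and transformer (376,183). The look-alikes are the two pink transformers at (366,121) and (431,154), which I reject by colour, and the white spool at (286,205). The test rack is at (213,210), with its far end at the top of the image.

```bash
cat > h.py <<'E'
import numpy as np, cv2
from scipy.spatial.transform import Rotation as R
from cell import *
np.set_printoptions(precision=4,suppress=True)
def cam(name):
    p=camera_params(name)
    if name=="wrist":
        s=observe(); T=np.eye(4); T[:3,:3]=R.from_rotvec(s["ee_rot"]).as_matrix(); T[:3,3]=s["position"]
        T=T@p["T_tool_cam"]; return p["intrinsics"],T[:3,3],T[:3,:3]
    r=np.array(p["rotation"]); return p["intrinsics"],p["eye"],R.from_rotvec(r).as_matrix()
def ray(c,uv,z):
    K,e,M=c; uv=np.atleast_2d(uv).astype(float)
    d=(M@np.linalg.inv(K)@np.c_[uv,np.ones(len(uv))].T).T
    return e+d*((z-e[2])/d[:,2])[:,None]
E
python3 - <<'E'
from h import *
c=cam("top"); im=cv2.imread("pics/top0.png"); hsv=cv2.cvtColor(im,cv2.COLOR_BGR2HSV)
roi=np.zeros(im.shape[:2],np.uint8); roi[150:312,335:412]=1
m=((im.min(2)>110)*roi).astype(np.uint8)
m=cv2.morphologyEx(m,cv2.MORPH_CLOSE,np.ones((5,5)))
k=max(cv2.findContours(m,0,2)[0],key=cv2.contourArea)
def rect(k,z):
    b=ray(c,cv2.boxPoints(cv2.minAreaRect(k)),z); e=[np.linalg.norm(b[i]-b[i-1]) for i in range(4)]
    i=int(np.argmax(e)); a=b[i]-b[i-1]; a*=np.sign(a[0])
    return b.mean(0),np.array(e),np.arctan2(a[1],a[0])
print("storage",rect(k,.01))
# test rack divider tops
roi[:]=0; roi[135:285,180:245]=1
m=((im.min(2)>140)*roi).astype(np.uint8)
for k in cv2.findContours(m,0,2)[0]:
    if cv2.contourArea(k)<20: continue
    u=cv2.minAreaRect(k)[0]; print("div",np.array(u),ray(c,u,.03)[0],rect(k,.03)[1:])
big=cv2.resize(im[150:310,340:410],None,fx=4,fy=3.7,interpolation=cv2.INTER_CUBIC)
b2=cv2.resize(im[135:285,180:245],None,fx=4,fy=3.95,interpolation=cv2.INTER_CUBIC)
cv2.imwrite("pics/crop1.png",np.hstack([big[:592],b2[:592]]))
print(R.from_rotvec(observe()["ee_rot"]).as_matrix())
E
```

```text
storage (array([ 0.5078, -0.1453,  0.01  ]), array([0.0898, 0.2604, 0.0923, 0.2608]), np.float64(-0.012647417746000875))
div [207.5152 270.7113] [0.4291 0.1554 0.03  ] (array([0.0668, 0.0077, 0.0669, 0.0077]), np.float64(1.528403610770307))
div [209.9862 238.7624] [0.4868 0.1528 0.03  ] (array([0.0655, 0.0077, 0.0656, 0.0077]), np.float64(1.529053796370621))
div [212.0154 207.2231] [0.5445 0.151  0.03  ] (array([0.066, 0.008, 0.066, 0.008]), np.float64(1.5267720662927553))
div [214.5 176. ] [0.6023 0.1483 0.03  ] (array([0.0646, 0.0084, 0.0647, 0.0084]), np.float64(1.5274078615872124))
div [217.0031 145.4446] [0.6596 0.1454 0.03  ] (array([0.0668, 0.0082, 0.0669, 0.0082]), np.float64(1.5280345661451782))
[[-0.9592  0.2829 -0.0003]
 [ 0.2829  0.9592 -0.0014]
 [-0.0001 -0.0014 -1.    ]]
```

View pics/crop1.png

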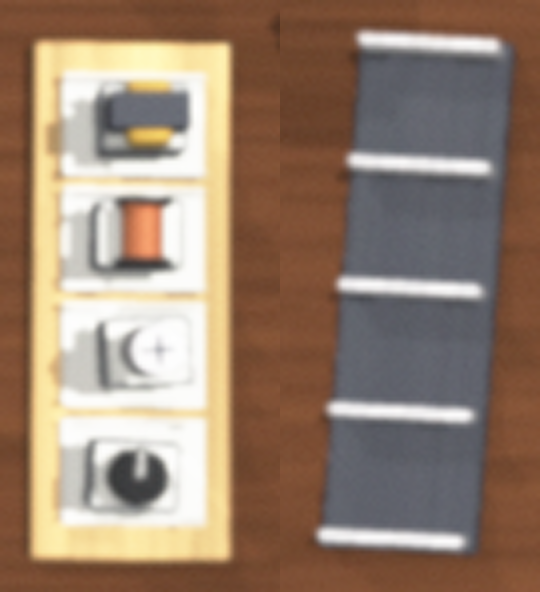

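The crop confirms the order from near to far: dial, capacitor, coil, transformer (dark core, brass winding). The four empty places lie between the five dividers, whose measured spacing is 57.7 mm against 58 given.

```bash
python3 -m pendant '[0,0,0,0,0,-0.137,0.0918, 0,0,0,0,0,-0.137,0.0918, -0.03,-0.055,0,0,0,0,0.0918, -0.03,-0.055,0,0,0,0,0.0918, -0.03,-0.055,0,0,0,0,0.0918, -0.03,-0.055,0,0,0,0,0.0918, -0.03,-0.055,0,0,0,0,0.0918, -0.03,-0.055,0,0,0,0,0.0918, -0.03,-0.055,0,0,0,0,0.0918, -0.03,-0.055,0,0,0,0,0.0918]' 25
python3 -m pendant '[-0.014,-0.05,0.006,0,0,0,0.0918, -0.014,-0.05,0.006,0,0,0,0.0918, -0.014,-0.05,0.006,0,0,0,0.0918, -0.014,-0.05,0.006,0,0,0,0.0918, -0.014,-0.05,0.006,0,0,0,0.0918, -0.014,-0.05,0.006,0,0,0,0.0918, 0,0,0,0,0,0,0.0918, 0,0,0,0,0,0,0.0918]'
cat > w.py <<'E'
import sys
from h import *
import pickle
n=sys.argv[1]; c=cam("wrist"); im=get_image("wrist")[:,:,::-1].copy(); cv2.imwrite(f"pics/{n}.png",im); pickle.dump(c,open(f"{n}.pkl","wb"))
s=observe(); M=R.from_rotvec(s["ee_rot"]).as_matrix(); print(s["clock"],s["position"],"yaw",np.arctan2(-M[0,1],M[1,1]),M[:,2])
E
python3 w.py w1
```

```text
clock: 1.35
position: [0.4111, 0.1555, 0.2378]
ee_rot: [0.02, 3.141, 0.0]
force: [1.5, -0.0, 0.4]
width: 1.0
gripper_force: 0.0
clock: 2.35
position: [0.4903, -0.143, 0.2013]
ee_rot: [-0.021, -3.14, -0.001]
force: [-0.8, -0.2, 0.2]
width: 1.0
gripper_force: 0.0
2.4 [ 0.4905 -0.1423  0.2015] yaw -0.01164883979718235 [-0.0007  0.0007 -1.    ]
```

View pics/w1.png

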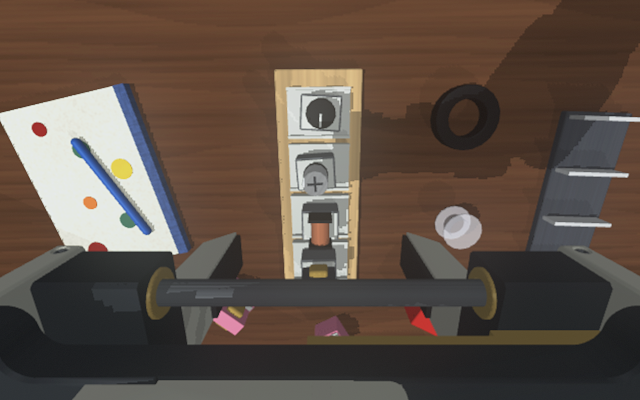

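The wrist view shows the dial at (320,114), capacitor at (315,180), coil at (320,232) and transformer at (318,270), which is partly hidden by the gripper. I'll enlarge it to measure the base outlines.

```bash
python3 - <<'E'
import cv2
im=cv2.imread("pics/w1.png")[75:285,265:370]
a=cv2.resize(im[:110],None,fx=5,fy=5,interpolation=cv2.INTER_CUBIC)
cv2.imwrite("pics/c2.png",a)
cv2.imwrite("pics/c3.png",cv2.resize(im[105:],None,fx=5,fy=5,interpolation=cv2.INTER_CUBIC))
E
```

```text
(no output)
```

View pics/c2.png

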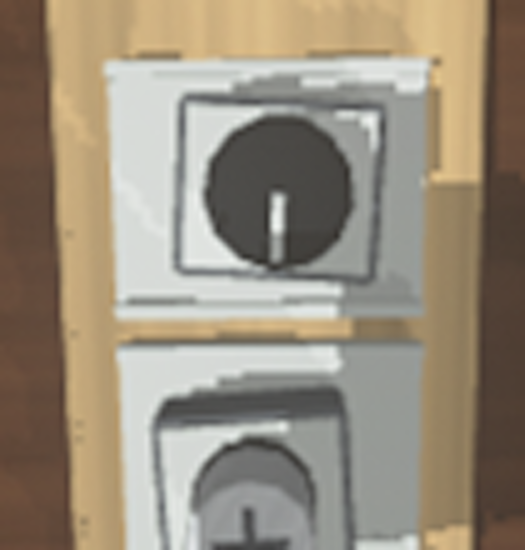

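View pics/c3.png

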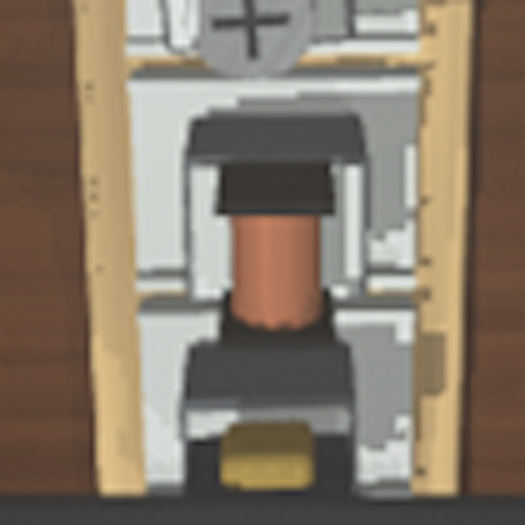

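Base-top corner positions were read off the two crops; I cast them onto z = 0.045 and check the sizes.

```bash
python3 - <<'E'
from h import *
import pickle
c=pickle.load(open("w1.pkl","rb"))
f=lambda p,o,z:ray(c,np.array(p)/5+[265-.4,75+o-.4],z)
d=f([(182,97),(385,108),(372,282),(178,270)],0,.045)
print("dial",d,d.mean(0),[np.linalg.norm(d[i]-d[i-1]) for i in range(4)])
def edge(n,p,o):
    e=f(p,o,.045); v=e[1]-e[0]; L=np.linalg.norm(v); a=np.arctan2(-v[0],v[1]); m=e.mean(0)
    print(n,"w",L,"yaw",a,"centre",m[:2]+.017*np.array([np.cos(a),np.sin(a)]))
v=d[1]-d[0]+d[2]-d[3];print("dial yaw",np.arctan2(-v[0],v[1]))
edge("cap",[(157,427),(345,405)],0); print("can",f([(250,22)],105,.085))
edge("coil",[(190,160),(367,160)],105); edge("trafo",[(184,402),(352,402)],105)
b=f([(47,0),(487,0)],0,.01);print("board edge",b)
print("knob",f([(279,190)],0,.062))
E
```

```text
dial [[ 0.4023 -0.1607  0.045 ]
 [ 0.4048 -0.1224  0.045 ]
 [ 0.4369 -0.1247  0.045 ]
 [ 0.4342 -0.1625  0.045 ]] [ 0.4196 -0.1426  0.045 ] [np.float64(0.03190448264516835), np.float64(0.03829432289852363), np.float64(0.032253874945040124), np.float64(0.03783525718987698)]
dial yaw -0.0684220197528345
cap w 0.03790143595352997 yaw 0.10471765441315514 centre [ 0.4799 -0.1471]
can [[ 0.4794 -0.1485  0.085 ]]
coil w 0.03740577117501351 yaw -0.012582472118896676 centre [ 0.5373 -0.1443]
trafo w 0.0373956909493248 yaw -0.012630631229383413 centre [ 0.5946 -0.1473]
board edge [[ 0.3822 -0.1901  0.01  ]
 [ 0.3833 -0.0993  0.01  ]]
knob [[ 0.4189 -0.1426  0.062 ]]
```

```bash
python3 -m pendant '[0.0358,-0.0006,0,0,0,0.0265,0.0918, 0.0358,-0.0006,0.02,0,0,0.0265,0.0918, 0,0,0.045,0,0,0,0.08, 0,0,0.045,0,0,0,0.075, 0,0,0.03,0,0,0,0.07, 0,0,0.0185,0,0,0,0.07, 0,0,0.01,0,0,0,0.07, 0,0,0,0,0,0,0.07, 0,0,0,0,0,0,0.07]' 25; python3 - <<'E'
from h import *
s=observe(); M=R.from_rotvec(s["ee_rot"]).as_matrix(); print(s["position"],np.arctan2(-M[0,1],M[1,1]),M[:,2])
E
```

```text
clock: 3.52
position: [0.4196, -0.1427, 0.0339]
ee_rot: [0.103, 3.139, 0.0]
force: [0.6, -0.4, -0.1]
width: 0.762
gripper_force: 0.0
[ 0.4196 -0.1427  0.0339] -0.06535862048173341 [ 0.0011  0.     -1.    ]
```

```bash
python3 -m pendant '[0,0,0,0,0,0,0.045, 0,0,0,0,0,0,0.03, 0,0,0,0,0,0,0.03, 0,0,0,0,0,0,0.03, 0,0,0,0,0,0,0.03, 0,0,-0.01,0,0,0,0.03, 0,0,-0.03,0,0,0,0.03, 0,0,-0.04,0,0,0,0.03, 0,0,-0.04,0,0,0,0.03, 0,0,0,0,0,0,0.03]'; python3 - <<'E'
from h import *
s=observe(); M=R.from_rotvec(s["ee_rot"]).as_matrix(); print(s["position"],np.arctan2(-M[0,1],M[1,1]),M[:,2])
cv2.imwrite("pics/s1.png",get_image("scene")[:,:,::-1][60:320,150:500])
E
```

```text
clock: 4.78
position: [0.4208, -0.1434, 0.156]
ee_rot: [0.103, 3.134, -0.0]
force: [0.6, -0.0, -0.8]
width: 0.434
gripper_force: 25.0
[ 0.4208 -0.1434  0.156 ] -0.06595743430939234 [ 0.0055 -0.0004 -1.    ]
```

View pics/s1.png

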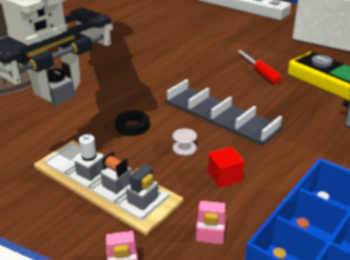

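The scene view shows the dial module held upright at (60,83) in the crop, with its socket empty. Next I carry it above the farthest place.

```bash
python3 -m pendant '[0,0,0,0,0,-0.0235,0.03, -0.033,0.05,0,0,0,0,0.03, -0.033,0.05,0,0,0,0,0.03, -0.033,0.05,0,0,0,0,0.03, -0.033,0.05,0,0,0,0,0.03, -0.033,0.05,0,0,0,0,0.03, -0.033,0.05,0,0,0,0,0.03, 0,0,0,0,0,0,0.03, 0,0,0,0,0,0,0.03]'; python3 w.py w2
```

```text
clock: 5.95
position: [0.6287, 0.1477, 0.1513]
ee_rot: [-0.066, -3.138, 0.003]
force: [0.4, -1.0, -1.7]
width: 0.437
gripper_force: 25.0
6.0 [0.6287 0.1469 0.1519] yaw -0.043358627079633213 [-0.0024 -0.0015 -1.    ]
```

View pics/w2.png

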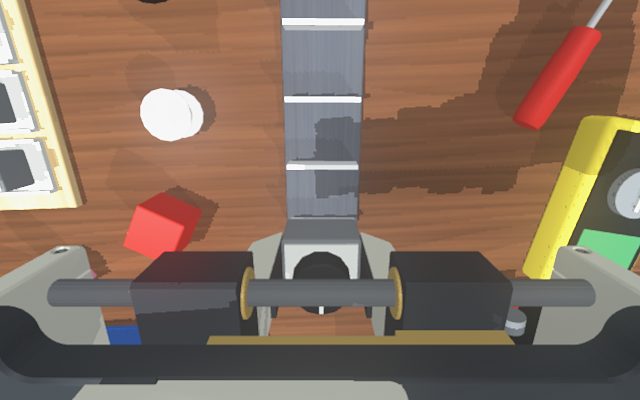

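The wrist view shows dividers at rows 21, 99 and 166, centred near column 322, with the held dial module at (321,270). I measure the divider tops and the near face of the held base.

```bash
cat > div.py <<'E'
import sys,pickle
from h import *
n=sys.argv[1]; im=cv2.imread(f"pics/{n}.png"); c=pickle.load(open(f"{n}.pkl","rb"))
m=(im.min(2)>200).astype(np.uint8); m[:,:265]=0; m[:,380:]=0; m[215:]=0
for k in cv2.findContours(m,0,2)[0]:
    if cv2.contourArea(k)<60: continue
    p=k[:,0]; l,r=p[:,0].min(),p[:,0].max()
    q=[(x,p[abs(p[:,0]-x)<4][:,1].mean()) for x in(l+4,r-4)]
    e=ray(c,[(l,q[0][1]),(r,q[1][1])],.03); v=e[1]-e[0]
    print(q,"mid",e.mean(0),"L",np.linalg.norm(v),"yaw",np.arctan2(-v[0],v[1]))
E
python3 div.py w2; python3 - <<'E'
import cv2
im=cv2.imread("pics/w2.png"); cv2.imwrite("pics/c4.png",cv2.resize(im[205:325,240:400],None,fx=4,fy=4,interpolation=2))
E
```

```text
[(np.int32(290), np.float64(166.5)), (np.int32(353), np.float64(nan))] mid [nan nan nan] L nan yaw nan
[(np.int32(288), np.float64(97.66666666666667)), (np.int32(356), np.float64(102.0))] mid [0.5463 0.1518 0.03  ] L 0.06370306970896016 yaw -0.09553375456814195
[(np.int32(286), np.float64(nan)), (np.int32(360), np.float64(21.4))] mid [nan nan nan] L nan yaw nandiv.py:8: RuntimeWarning: Mean of empty slice.
  q=[(x,p[abs(p[:,0]-x)<4][:,1].mean()) for x in(l+4,r-4)]
  ret = ret.dtype.type(ret / rcount)
```

View pics/c4.png

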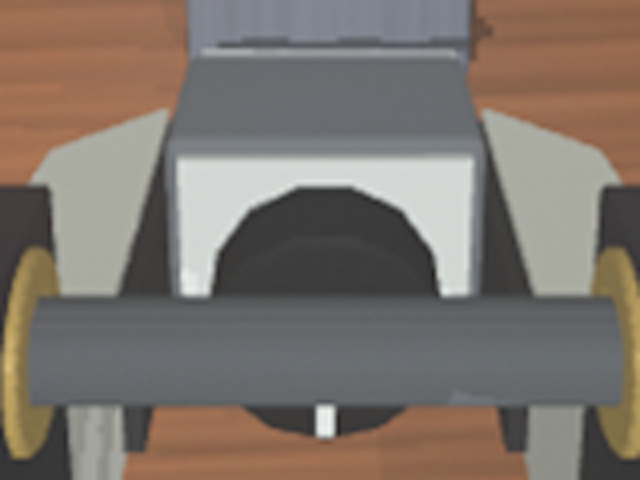

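```bash
cat > div.py <<'E'
import sys,pickle
from h import *
n=sys.argv[1]; im=cv2.imread(f"pics/{n}.png"); c=pickle.load(open(f"{n}.pkl","rb"))
m=(im.min(2)>200).astype(np.uint8); m[:,:265]=0; m[:,380:]=0; m[215:]=0
for k in cv2.findContours(m,0,2)[0]:
    if cv2.contourArea(k)<60: continue
    b=cv2.boxPoints(cv2.minAreaRect(k)); b=b[np.argsort(b[:,0])]
    e=ray(c,[b[:2].mean(0),b[2:].mean(0)],.03); v=e[1]-e[0]
    print("px",b.mean(0),"mid",e.mean(0),"L",np.linalg.norm(v),"yaw",np.arctan2(-v[0],v[1]))
E
python3 div.py w2; python3 - <<'E'
from h import *
import pickle
c=pickle.load(open("w2.pkl","rb"))
e=ray(c,[(240+167/4,205+145/4),(240+484/4,205+145/4)],.1519+.012); print("near top edge",e,"w",np.linalg.norm(e[1]-e[0]))
e=ray(c,[(240+192/4,205+55/4),(240+468/4,205+55/4)],.1519-.018); print("near bottom edge",e,"w",np.linalg.norm(e[1]-e[0]))
E
```

```text
px [321.5 166.5] mid [0.6029 0.149  0.03  ] L 0.06335063175204962 yaw -0.040812488932997
px [321.9991  99.058 ] mid [0.5456 0.1517 0.03  ] L 0.06360165874337978 yaw -0.05507269290063331
px [323.   21.5] mid [0.4881 0.1548 0.03  ] L 0.0639642714334496 yaw -0.041744460686251934
near top edge [[0.6112 0.1296 0.1639]
 [0.6127 0.1676 0.1639]] w 0.03809044889486853
near bottom edge [[0.6113 0.1294 0.1339]
 [0.6129 0.169  0.1339]] w 0.03967496969989815
```

```bash
python3 -m pendant '[-0.003,-0.0007,0.03,0,0,0,0.03, 0,0,0.035,0,0,0,0.03, 0,0,0.025,0,0,0,0.03, 0,0,0.015,0,0,0,0.03, 0,0,0.01,0,0,0,0.03, 0,0,0.003,0,0,0,0.03, 0,0,0.0,0,0,0,0.03, 0,0,0.0,0,0,0,0.03]'; python3 w.py w3
```

```text
clock: 7.0
position: [0.6331, 0.1477, 0.036]
ee_rot: [0.066, 3.14, 0.001]
force: [-0.3, 0.2, -1.2]
width: 0.435
gripper_force: 25.0
7.05 [0.6331 0.1477 0.0359] yaw -0.042323712477774236 [ 0.0011  0.0004 -1.    ]
```

```bash
python3 -m pendant '[0.001,-0.0005,0.0015,0,0,0,0.03, 0,0,0.0015,0,0,0,0.03, 0,0,0.0015,0,0,0,0.03, 0,0,0.001,0,0,0,0.03, 0,0,0.001,0,0,0,0.03, 0,0,0,0,0,0,0.03, 0,0,0,0,0,0,0.03]'
```

```text
clock: 7.92
position: [0.6316, 0.1471, 0.0287]
ee_rot: [-0.067, -3.141, 0.0]
force: [0.1, -0.4, -1.0]
width: 0.431
gripper_force: 25.0
```

```bash
python3 -m pendant '[0,0,0.0007,0,0,0,0.03, 0,0,0,0,0,0,0.03, 0,0,0,0,0,0,0.03]'
```

```text
clock: 8.3
position: [0.6317, 0.1472, 0.0285]
ee_rot: [0.067, 3.141, 0.0]
force: [-1.2, -0.1, 5.6]
width: 0.429
gripper_force: 25.0
```

```bash
python3 -m pendant '[0,0,0,0,0,0,0.044, 0,0,0,0,0,0,0.055, 0,0,0,0,0,0,0.07, 0,0,0,0,0,0,0.07, 0,0,-0.02,0,0,0,0.07, 0,0,-0.05,0,0,0,0.07, 0,0,-0.055,0,0,0,0.07, 0,0,0,0,0,0,0.07]'; python3 w.py w4; python3 - <<'E'
import cv2
im=cv2.imread("pics/w4.png"); cv2.imwrite("pics/c5.png",cv2.resize(im[100:330,220:420],None,fx=2.5,fy=2.5,interpolation=2))
E
```

```text
clock: 9.3
position: [0.6348, 0.1474, 0.1594]
ee_rot: [0.067, 3.132, 0.005]
force: [0.7, -0.1, -0.8]
width: 0.76
gripper_force: 0.0
9.35 [0.6332 0.1474 0.1567] yaw -0.04251889147415677 [ 0.0055  0.0019 -1.    ]
```

View pics/c5.png

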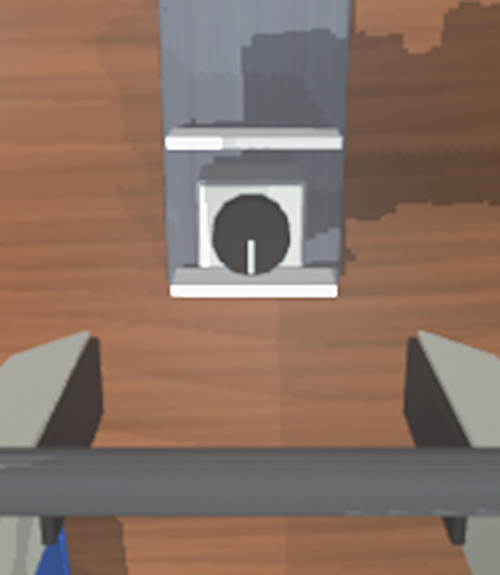

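The dial stands between the last two dividers, square and close to centre (knob at (251,235) in the crop). Next is the capacitor.

```bash
python3 - <<'E'
from h import *
import pickle
c=pickle.load(open("w4.pkl","rb"))
f=lambda p,z:ray(c,np.array(p)/2.5+[220,100],z)
print("near edge",f([(199,183),(305,182)],.04),"knob",f([(251,235)],.057).round(4)); print("div",f([(165,143),(343,142),(170,291),(337,291)],.03))
E
python3 -m pendant '[0,0,0,0,0,-0.0875,0.07, 0.0277,-0.048,0,0,0,0,0.07, 0.0277,-0.048,0,0,0,0,0.07, 0.0277,-0.048,0,0,0,0,0.07, 0.0277,-0.048,0,0,0,0,0.07, 0.0277,-0.048,0,0,0,0,0.075, 0.0277,-0.048,0,0,0,0,0.08, 0,0,0,0,0,0,0.08, 0,0,0,0,0,0,0.08]'; python3 w.py w5
```

```text
near edge [[0.6152 0.1296 0.04  ]
 [0.6165 0.1673 0.04  ]] knob [[0.6301 0.1475 0.057 ]]
div [[0.6022 0.1174 0.03  ]
 [0.6046 0.1821 0.03  ]
 [0.6599 0.1148 0.03  ]
 [0.6627 0.1795 0.03  ]]
clock: 10.48
position: [0.4784, -0.1476, 0.1528]
ee_rot: [0.07, -3.14, -0.001]
force: [0.4, 0.3, 0.3]
width: 0.872
gripper_force: 0.0
10.525 [ 0.4788 -0.1469  0.1528] yaw 0.04631494584765975 [-0.0004  0.0006 -1.    ]
```

```bash
python3 -m pendant '[-0.001,-0.0006,0.03,0,0,0,0.08, 0,0,0.035,0,0,0,0.08, 0,0,0.025,0,0,0,0.07, 0,0,0.018,0,0,0,0.07, 0,0,0.01,0,0,0,0.07, 0,0,0,0,0,0,0.07, 0,0,0,0,0,0,0.07]'
python3 -m pendant '[0,0,0,0,0,0,0.045, 0,0,0,0,0,0,0.03, 0,0,0,0,0,0,0.03, 0,0,0,0,0,0,0.03, 0,0,0,0,0,0,0.03]'
```

```text
clock: 11.4
position: [0.4802, -0.1484, 0.0356]
ee_rot: [-0.072, 3.14, -0.0]
force: [0.4, -0.8, 1.2]
width: 0.765
gripper_force: 0.0
clock: 12.02
position: [0.4797, -0.1486, 0.0352]
ee_rot: [-0.071, 3.141, 0.0]
force: [-0.6, 0.5, 3.2]
width: 0.437
gripper_force: 25.0
```

```bash
python3 -m pendant '[0,0,-0.01,0,0,0,0.03, 0,0,-0.03,0,0,0,0.03, 0,0,-0.04,0,0,0,0.03, 0,0,-0.04,0,0,0,0.03, 0,0,0,0,0,0.088,0.03]'
python3 -m pendant '[-0.0135,0.0503,0,0,0,0,0.03, -0.0135,0.0503,0,0,0,0,0.03, -0.0135,0.0503,0,0,0,0,0.03, -0.0135,0.0503,0,0,0,0,0.03, -0.0135,0.0503,0,0,0,0,0.03, -0.0135,0.0503,0,0,0,0,0.03, 0,0,0,0,0,0,0.03, 0,0,0,0,0,0,0.03, 0,0,0,0,0,0,0.03]'; python3 w.py w6; python3 div.py w6;  python3 - <<'E'
import cv2
im=cv2.imread("pics/w6.png"); cv2.imwrite("pics/c6.png",cv2.resize(im[125:325,240:400],None,fx=3,fy=3,interpolation=2))
E
```

```text
clock: 12.65
position: [0.4813, -0.1493, 0.1584]
ee_rot: [0.07, 3.135, -0.001]
force: [0.3, 0.1, -1.3]
width: 0.434
gripper_force: 25.0
clock: 13.78
position: [0.5733, 0.1478, 0.1553]
ee_rot: [-0.071, -3.141, 0.001]
force: [-0.9, 0.2, -1.0]
width: 0.435
gripper_force: 25.0
13.825 [0.5733 0.1479 0.1553] yaw -0.04497602422614539 [ 0.0001 -0.0004 -1.    ]
px [323.5 163. ] mid [0.5454 0.1512 0.03  ] L 0.06224336458583194 yaw -0.0441415560296276
px [324.5  95.5] mid [0.4877 0.1545 0.03  ] L 0.0633848294228813 yaw -0.04434317393846246
px [325.  18.] mid [0.4299 0.1572 0.03  ] L 0.06304144016252416 yaw -0.04454539290507969
```

View pics/c6.png

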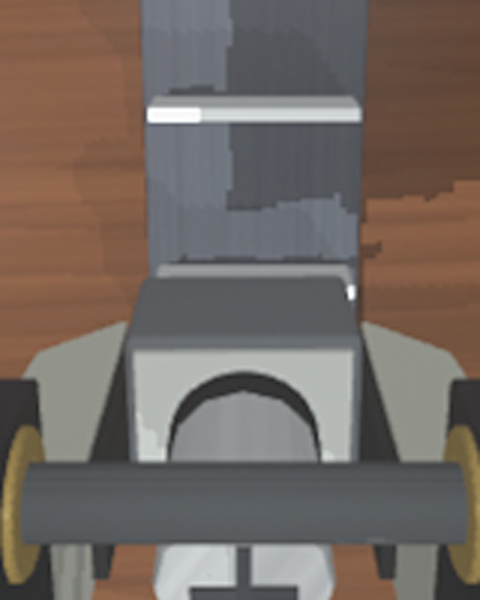

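```bash
python3 - <<'E'
from h import *
import pickle
c=pickle.load(open("w6.pkl","rb"))
e=ray(c,[(240+127/3,125+342/3),(240+359/3,125+342/3)],.1553+.0098); print("near top",e,e.mean(0)+[.017,0,0])
e=ray(c,[(240+143/3,125+279/3),(240+347/3,125+277/3)],.1553-.0202); print("near bottom",e,e.mean(0)+[.017,0,0])
E
```

```text
near top [[0.5557 0.1296 0.1651]
 [0.5573 0.1674 0.1651]] [0.5735 0.1485 0.1651]
near bottom [[0.5564 0.129  0.1351]
 [0.5577 0.1687 0.1351]] [0.5741 0.1489 0.1351]
```

```bash
python3 -m pendant '[-0.0006,0.0014,0.03,0,0,-0.0025,0.03, 0,0,0.035,0,0,0,0.03, 0,0,0.025,0,0,0,0.03, 0,0,0.015,0,0,0,0.03, 0,0,0.01,0,0,0,0.03, 0,0,0.003,0,0,0,0.03, 0,0,0.0015,0,0,0,0.03, 0,0,0.0015,0,0,0,0.03, 0,0,0,0,0,0,0.03, 0,0,0,0,0,0,0.03]'; python3 -m pendant '[0,0,0.0015,0,0,0,0.03, 0,0,0.001,0,0,0,0.03,0,0,0,0,0,0,0.03, 0,0,0,0,0,0,0.03]'
```

```text
clock: 15.08
position: [0.5742, 0.1509, 0.0343]
ee_rot: [0.063, 3.141, 0.0]
force: [-0.4, -0.1, -1.4]
width: 0.435
gripper_force: 25.0
clock: 15.58
position: [0.5741, 0.1508, 0.0315]
ee_rot: [-0.063, -3.141, -0.0]
force: [0.5, -0.6, -1.1]
width: 0.436
gripper_force: 25.0
```

```bash
python3 -m pendant '[0,-0.0012,0.0006,0,0,0,0.03, 0,0,0.0006,0,0,0.0025,0.03,0,0,0.0005,0,0,0,0.03, 0,0,0,0,0,0,0.03,0,0,0,0,0,0,0.03]'
```

```text
clock: 16.2
position: [0.5741, 0.1494, 0.0302]
ee_rot: [0.068, 3.141, 0.0]
force: [-1.8, -1.7, 5.4]
width: 0.436
gripper_force: 25.0
```

```bash
python3 -m pendant '[0,0,0,0,0,0,0.044, 0,0,0,0,0,0,0.055, 0,0,0,0,0,0,0.07, 0,0,0,0,0,0,0.07, 0,0,-0.02,0,0,0,0.07, 0,0,-0.05,0,0,0,0.07, 0,0,-0.055,0,0,0,0.07, 0,0,0,0,0,-0.03,0.07, 0,0,0,0,0,0,0.07]'; python3 w.py w7; python3 -m pendant '[0.0055,-0.049,0,0,0,0,0.07, 0.0055,-0.049,0,0,0,0,0.07, 0.0055,-0.049,0,0,0,0,0.07, 0.0055,-0.049,0,0,0,0,0.07, 0.0055,-0.049,0,0,0,0,0.075, 0.0055,-0.049,0,0,0,0,0.08, 0,0,0,0,0,0,0.08, 0,0,0,0,0,0,0.08]'; python3 w.py w8
python3 - <<'E'
import cv2,numpy as np
a=cv2.imread("pics/w7.png"); b=cv2.imread("pics/w8.png"); cv2.imwrite("pics/c7.png",cv2.resize(np.hstack([a[100:330,220:420],b[100:330,220:420]]),None,fx=2,fy=2,interpolation=2))
E
```

```text
clock: 17.32
position: [0.5737, 0.1498, 0.1547]
ee_rot: [-0.02, -3.141, -0.001]
force: [-0.6, 0.6, -0.1]
width: 0.764
gripper_force: 0.0
17.375 [0.5733 0.1496 0.154 ] yaw -0.013108088556165989 [-0.0014 -0.0002 -1.    ]
clock: 18.38
position: [0.5366, -0.1434, 0.1537]
ee_rot: [-0.021, -3.139, -0.001]
force: [-0.2, 0.4, -0.1]
width: 0.87
gripper_force: 0.0
18.425 [ 0.537  -0.1426  0.1538] yaw -0.01195299413940136 [-0.0018  0.0009 -1.    ]
```

View pics/c7.png

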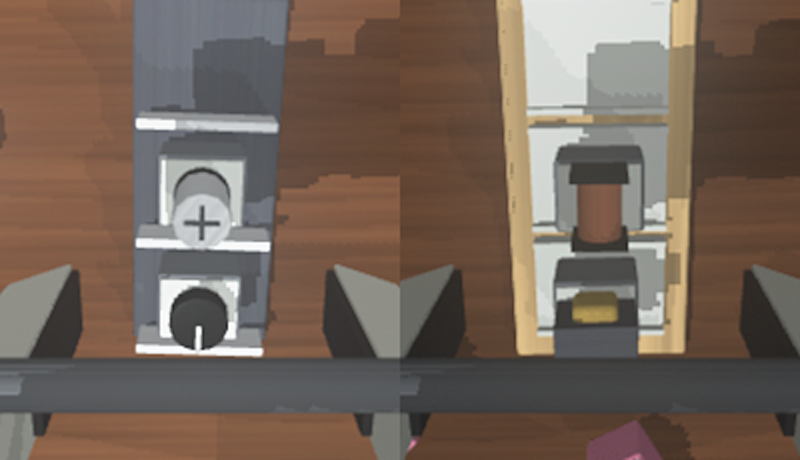

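Left: the dial and capacitor stand in the two far places, square. Right: the coil's near top edge is at wrist pixel row 181, columns 297.5–341.5; the transformer's is at row 243, columns 297–339.

```bash
python3 - <<'E'
from h import *
import pickle
c=pickle.load(open("w8.pkl","rb"))
for n,p in (("coil",[(297.5,181),(341.5,181)]),("trafo",[(297,243),(339,243)])):
    e=ray(c,p,.045); print(n,e.mean(0)+[.0165,0,0],np.linalg.norm(e[1]-e[0]))
c=pickle.load(open("w7.pkl","rb"))
f=lambda p,z:ray(c,np.array(p)/2+[220,100],z)
e=f([(160,156),(244,156)],.04);print("cap",e.mean(0)+[.0165,0,0],"div",f([(206,124),(202,245)],.03))
E
```

```text
coil [ 0.5374 -0.1444  0.045 ] 0.0379398592154881
trafo [ 0.5962 -0.1466  0.045 ] 0.03863218272626703
cap [0.5736 0.15   0.04  ] div [[0.5448 0.1519 0.03  ]
 [0.6033 0.1494 0.03  ]]
```

```bash
python3 -m pendant '[-0.0006,-0.0013,0.03,0,0,0,0.08, 0,0,0.035,0,0,0,0.08, 0,0,0.025,0,0,0,0.07, 0,0,0.018,0,0,0,0.07, 0,0,0.011,0,0,0,0.07, 0,0,0,0,0,0,0.07, 0,0,0,0,0,0,0.07]'
python3 -m pendant '[0,0,0,0,0,0,0.045, 0,0,0,0,0,0,0.03, 0,0,0,0,0,0,0.03, 0,0,0,0,0,0,0.03, 0,0,0,0,0,0,0.03]'
```

```text
clock: 19.3
position: [0.5384, -0.1453, 0.0365]
ee_rot: [0.02, 3.14, -0.0]
force: [0.2, 0.4, -0.7]
width: 0.762
gripper_force: 0.0
clock: 19.92
position: [0.5379, -0.1452, 0.036]
ee_rot: [0.02, 3.141, 0.0]
force: [-0.6, 0.8, 2.9]
width: 0.434
gripper_force: 25.0
```

```bash
python3 -m pendant '[0,0,-0.01,0,0,0,0.03, 0,0,-0.03,0,0,0,0.03, 0,0,-0.04,0,0,0,0.03, 0,0,-0.04,0,0,0,0.03, 0,0,0,0,0,0.03,0.03]'
python3 -m pendant '[0.0058,0.0494,0,0,0,0,0.03, 0.0058,0.0494,0,0,0,0,0.03, 0.0058,0.0494,0,0,0,0,0.03, 0.0058,0.0494,0,0,0,0,0.03, 0.0058,0.0494,0,0,0,0,0.03, 0.0058,0.0494,0,0,0,0,0.03, 0,0,0,0,0,0,0.03, 0,0,0,0,0,0,0.03, 0,0,0,0,0,0,0.03]'; python3 w.py w9; python3 div.py w9; python3 - <<'E'
from h import *
import pickle
c=pickle.load(open("w9.pkl","rb")); z=observe()["position"][2]
g=cv2.imread("pics/w9.png").min(2)[:,300:340].mean(1); print(g[212:250].round())
for r in (238,239,240,241): print(r,ray(c,[(321,r)],z+.009)[0])
E
```

```text
clock: 20.55
position: [0.5396, -0.1459, 0.1592]
ee_rot: [0.069, 3.135, -0.001]
force: [0.5, -0.8, -1.0]
width: 0.434
gripper_force: 25.0
clock: 21.68
position: [0.5158, 0.1507, 0.1556]
ee_rot: [-0.071, -3.14, 0.001]
force: [-0.3, 0.4, -1.1]
width: 0.434
gripper_force: 25.0
21.725 [0.5159 0.1508 0.1557] yaw -0.045353122202152485 [-0.0003 -0.0005 -1.    ]
px [298.5 162. ] mid [0.4861 0.1316 0.03  ] L 0.017146633148353328 yaw -0.04449476329818851
px [324.5  95. ] mid [0.4299 0.1574 0.03  ] L 0.06343616661826272 yaw -0.044729037712716496
[ 93. 131. 136. 103.  81.  83.  83.  83.  83.  84.  84.  84.  84.  84.
  84.  84.  84.  84.  84.  84.  83.  84.  90.  98.  93.  65.  42.  44.
  44.  44.  44.  44.  44.  44.  44.  44.  44.  44.]
238 [0.4989 0.1515 0.1647]
239 [0.4994 0.1515 0.1647]
240 [0.5    0.1514 0.1647]
241 [0.5005 0.1514 0.1647]
```

```bash
python3 -m pendant '[-0.0018,0.0015,0.03,0,0,-0.0025,0.03, 0,0,0.035,0,0,0,0.03, 0,0,0.025,0,0,0,0.03, 0,0,0.015,0,0,0,0.03, 0,0,0.01,0,0,0,0.03, 0,0,0.003,0,0,0.0025,0.03, 0,0,0.0015,0,0,0,0.03, 0,0,0.0015,0,0,0,0.03, 0,0,0,0,0,0,0.03, 0,0,0,0,0,0,0.03]'; python3 -m pendant '[0,0,0.0015,0,0,0,0.03, 0,0,0.001,0,0,0,0.03,0,0,0,0,0,0,0.03, 0,0,0,0,0,0,0.03]'
```

```text
clock: 22.98
position: [0.5178, 0.1539, 0.0351]
ee_rot: [0.067, 3.14, 0.0]
force: [0.5, -0.1, -0.9]
width: 0.43
gripper_force: 25.0
clock: 23.48
position: [0.5177, 0.1538, 0.0323]
ee_rot: [0.067, 3.141, 0.0]
force: [0.8, -0.1, -0.8]
width: 0.429
gripper_force: 25.0
```

```bash
python3 -m pendant '[0,-0.0013,0.0006,0,0,0,0.03, 0,0,0.0006,0,0,0,0.03,0,0,0.0005,0,0,0,0.03, 0,0,0,0,0,0,0.03,0,0,0,0,0,0,0.03]'
```

```text
clock: 24.1
position: [0.5176, 0.1524, 0.031]
ee_rot: [0.068, 3.141, 0.0]
force: [-1.5, -1.2, 5.7]
width: 0.434
gripper_force: 25.0
```

```bash
python3 -m pendant '[0,0,0,0,0,0,0.044, 0,0,0,0,0,0,0.055, 0,0,0,0,0,0,0.07, 0,0,0,0,0,0,0.07, 0,0,-0.02,0,0,0,0.07, 0,0,-0.05,0,0,0,0.07, 0,0,-0.055,0,0,0,0.07, 0,0,0,0,0,-0.03,0.07, 0,0,0,0,0,0,0.07]'; python3 w.py w10; python3 -m pendant '[-0.0136,-0.0497,0,0,0,0,0.07, -0.0136,-0.0497,0,0,0,0,0.07, -0.0136,-0.0497,0,0,0,0,0.07, -0.0136,-0.0497,0,0,0,0,0.07, -0.0136,-0.0497,0,0,0,0,0.075, -0.0136,-0.0497,0,0,0,0,0.08, 0,0,0,0,0,0,0.08, 0,0,0,0,0,0,0.08]'; python3 w.py w11
python3 - <<'E'
import cv2,numpy as np
a=cv2.imread("pics/w10.png"); b=cv2.imread("pics/w11.png"); cv2.imwrite("pics/c8.png",cv2.resize(np.hstack([a[100:330,220:420],b[100:330,220:420]]),None,fx=2,fy=2,interpolation=2))
E
```

```text
clock: 25.22
position: [0.5173, 0.1526, 0.1554]
ee_rot: [-0.02, -3.141, -0.0]
force: [-0.6, 1.1, -1.1]
width: 0.761
gripper_force: 0.0
25.275 [0.5168 0.1524 0.1547] yaw -0.01307442309197951 [-0.0015 -0.0004 -1.    ]
clock: 26.28
position: [0.5945, -0.1462, 0.154]
ee_rot: [-0.021, -3.139, -0.001]
force: [-0.1, 0.8, -0.0]
width: 0.871
gripper_force: 0.0
26.325 [ 0.5947 -0.1453  0.1543] yaw -0.012022356361411874 [-0.0023  0.0011 -1.    ]
```

View pics/c8.png

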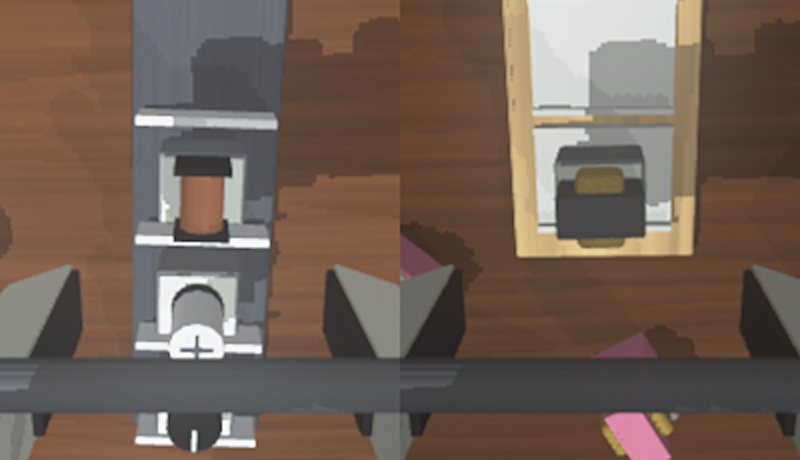

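The coil stands correctly in the second nearest place. The transformer's near edge is at row 181.5, columns 298–342, the same offset from the tool as the coil had.

```bash
python3 -m pendant '[-0.0009,-0.0013,0.03,0,0,0,0.08, 0,0,0.035,0,0,0,0.08, 0,0,0.025,0,0,0,0.07, 0,0,0.018,0,0,0,0.07, 0,0,0.012,0,0,0,0.07, 0,0,0,0,0,0,0.07, 0,0,0,0,0,0,0.07]'
python3 -m pendant '[0,0,0,0,0,0,0.045, 0,0,0,0,0,0,0.03, 0,0,0,0,0,0,0.03, 0,0,0,0,0,0,0.03, 0,0,0,0,0,0,0.03]'
```

```text
clock: 27.2
position: [0.5968, -0.1482, 0.0364]
ee_rot: [0.02, 3.14, -0.0]
force: [0.6, 0.4, 1.0]
width: 0.763
gripper_force: 0.0
clock: 27.82
position: [0.5964, -0.1479, 0.0358]
ee_rot: [0.02, 3.141, 0.0]
force: [-1.6, 1.1, 3.2]
width: 0.435
gripper_force: 24.9
```

```bash
python3 -m pendant '[0,0,-0.01,0,0,0,0.03, 0,0,-0.03,0,0,0,0.03, 0,0,-0.04,0,0,0,0.03, 0,0,-0.04,0,0,0,0.03, 0,0,0,0,0,0.03,0.03]'
python3 -m pendant '[0.0249,0.0495,0,0,0,0,0.03, 0.0249,0.0495,0,0,0,0,0.03, 0.0249,0.0495,0,0,0,0,0.03, 0.0249,0.0495,0,0,0,0,0.03, 0.0249,0.0495,0,0,0,0,0.03, 0.0249,0.0495,0,0,0,0,0.03, 0,0,0,0,0,0,0.03, 0,0,0,0,0,0,0.03, 0,0,0,0,0,0,0.03]'; python3 w.py w12; python3 div.py w12; python3 - <<'E'
from h import *
import pickle
c=pickle.load(open("w12.pkl","rb")); z=observe()["position"][2]
g=cv2.imread("pics/w12.png").min(2)[:,300:340].mean(1); print(g[212:250].round())
for r in (235,237,239,241): print(r,ray(c,[(321,r)],z+.009)[0])
E
```

```text
clock: 28.45
position: [0.5981, -0.1489, 0.1593]
ee_rot: [0.069, 3.135, -0.001]
force: [1.3, -0.0, -1.7]
width: 0.431
gripper_force: 24.9
clock: 29.58
position: [0.4601, 0.1536, 0.1555]
ee_rot: [-0.072, -3.141, 0.001]
force: [-0.3, -0.2, -1.1]
width: 0.436
gripper_force: 24.9
29.625 [0.4601 0.1536 0.1555] yaw -0.04556586192408507 [-0.     -0.0006 -1.    ]
px [323.5 159.5] mid [0.4291 0.1571 0.03  ] L 0.0638615307028167 yaw -0.044718470801959
[189. 177. 137. 109. 112. 112. 112. 113. 113. 113. 113. 113. 113. 113.
 113. 113. 113. 113. 113. 113. 114. 121. 130. 133. 132. 146. 175. 213.
 222. 222. 204. 142.  95.  91.  90.  89.  89.  88.]
235 [0.4416 0.1544 0.1645]
237 [0.4427 0.1544 0.1645]
239 [0.4437 0.1543 0.1645]
241 [0.4448 0.1543 0.1645]
```

```bash
python3 -m pendant '[0,0,0.03,0,0,0,0.03, 0,0,0.035,0,0,0,0.03, 0,0,0.025,0,0,0,0.03, 0,0,0.015,0,0,0,0.03, 0,0,0.01,0,0,0,0.03, 0,0,0.003,0,0,0,0.03, 0,0,0.0015,0,0,0,0.03, 0,0,0.0015,0,0,0,0.03, 0,0,0,0,0,0,0.03, 0,0,0,0,0,0,0.03]'; python3 -m pendant '[0,0,0.0015,0,0,0,0.03, 0,0,0.001,0,0,0,0.03,0,0,0,0,0,0,0.03, 0,0,0,0,0,0,0.03]'
```

```text
clock: 30.88
position: [0.4598, 0.1552, 0.0348]
ee_rot: [0.067, 3.141, 0.0]
force: [0.1, 0.1, -1.5]
width: 0.434
gripper_force: 24.9
clock: 31.38
position: [0.4597, 0.1551, 0.0321]
ee_rot: [-0.067, -3.141, 0.0]
force: [-0.1, 0.1, -0.2]
width: 0.433
gripper_force: 24.9
```

```bash
python3 -m pendant '[0,0,0.0006,0,0,0,0.03, 0,0,0.0006,0,0,0,0.03,0,0,0.0005,0,0,0,0.03, 0,0,0,0,0,0,0.03,0,0,0,0,0,0,0.03]'
```

```text
clock: 32.0
position: [0.4597, 0.1551, 0.0307]
ee_rot: [0.068, 3.141, 0.0]
force: [-2.8, -0.7, 4.7]
width: 0.433
gripper_force: 24.9
```

```bash
python3 -m pendant '[0,0,0,0,0,0,0.044, 0,0,0,0,0,0,0.055, 0,0,0,0,0,0,0.07, 0,0,0,0,0,0,0.07, 0,0,-0.02,0,0,0,0.07, 0,0,-0.05,0,0,0,0.07, 0,0,-0.055,0,0,0,0.07, 0,0,-0.04,0,0,0,0.07, 0,-0.05,0,0,0,0,0.07, 0,-0.05,0,0,0,0,0.07]';python3 -m pendant '[0,-0.05,0,0,0,0,0.07, 0,-0.05,0,0,0,0,0.07, 0,-0.05,0,0,0,0,0.07, 0,-0.05,0,0,0,0,0.07, 0,0,0,0,0,0,0.07, 0,0,0,0,0,0,0.07]'; python3 - <<'E'
from h import *
t=get_image("top")[:,:,::-1]; s=get_image("scene")[:,:,::-1]; cv2.imwrite("pics/top9.png",t)
cv2.imwrite("pics/fin.png",np.hstack([cv2.resize(t[130:290,175:255],(300,600),interpolation=2),cv2.resize(s[110:230,290:450],(490,600),interpolation=2)]))
E
```

```text
clock: 33.25
position: [0.4556, 0.0545, 0.196]
ee_rot: [0.064, 3.139, 0.001]
force: [1.4, -0.3, -0.3]
width: 0.762
gripper_force: 0.0
clock: 34.0
position: [0.4467, -0.1441, 0.1953]
ee_rot: [-0.068, -3.14, -0.001]
force: [-0.5, 0.0, -0.4]
width: 0.763
gripper_force: 0.0
```

View pics/fin.png

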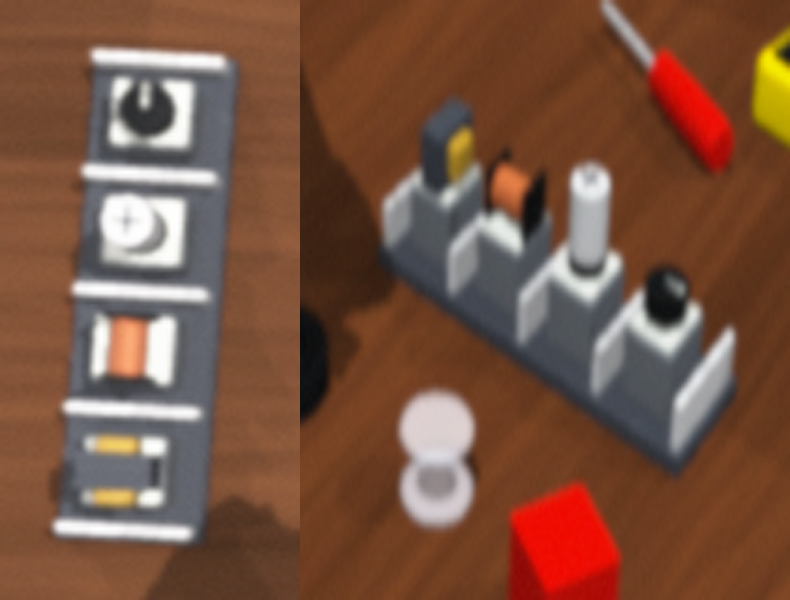

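All four modules stand upright and square between the dividers. From the far end they are dial (147,108), capacitor (140,225), coil (130,350) and transformer (120,470), and the robot is clear.

```bash
python3 -c "
from cell import *
print(sign_off())"
```

```text
the job is handed in; nothing more can be done
None
```

All four modules are in the test rack in reverse order (dial farthest from the robot, then capacitor, coil, and transformer nearest), upright and released, and the job was handed in at about 34 s.

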